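# Shift a bench-mounted gear lever from second to third

## Task

The rebuilt gearshift on the workshop bench was left with its lever in the second slot, and its link rod has to be set with third engaged: push the lever forward out of second into neutral, push it across to the right, then push it forward until it is fully home in the third slot. Use only pushes with the fingers, never taking the lever between them, do not run on into first or back into fourth, and do not force the lever hard against its gate or stops. Leave the gear wheel, bearing, spanner and spray can where they are, and finish with the hand clear.

Things in the scene. Friction and masses are not known exactly. Their poses are not given: they have to be found in the camera images.
- gearshift: cast aluminium gearshift tower bolted to the bench: foot 200 (x) x 150 (y) mm, neck 122 x 102 mm, topped at 128 mm by a steel gate plate with an H of slots. Origin: centre of its underside. Axes: +x forward (within 0.5 rad of straight away from the robot), y left, z up. First slot = front left, second = rear left, third = front right, fourth = rear right, neutral = the channel across
- gate (a point): centre of the H on the top of the gate plate, 128 mm above the gearshift's origin; axes as the gearshift's. A link rod, 12 mm thick, sticks out of the gearshift's front, 60 mm above the bench, to about 170 mm ahead of its origin; it follows the lever by itself
- knob (a point): centre of the black ball knob, 44 mm in diameter, on the lever, a 10 mm steel rod tilting about a pivot on the gearshift's centre line 30 mm above the bench; knob centre 205 mm from the pivot (235 mm above the bench when upright). Its z axis points up along the lever. The lever stays where it is left; at the knob it takes about 5 N to move it forward or back, 3 to 4 N across
- shift (a joint): lever's tilt forward (rad): -0.26 fully home in second or fourth, 0 neutral, +0.26 fully home in first or third, with stops at both ends; 0.26 is 53 mm at the knob. It passes freely across within about 0.02 of 0 (2 mm of play each side of the rod at the gate; the gate's inner corners are rounded). Knob centre in the gearshift's frame: x = 0.205 sin(shift) cos(select)
- select (a joint): lever's tilt to the right (rad): about -0.165 on the first-second side, +0.165 on the third-fourth side, with stops at -0.17 and +0.17; 0.165 is 34 mm at the knob. Knob centre in the gearshift's frame: y = -0.205 sin(select), z = 0.030 + 0.205 cos(shift) cos(select)
- gearwheel: loose steel gear wheel lying flat, 81 mm across the teeth, 34 mm high; origin at the centre of its underside; leave it alone
- spraycan: blue spray can with a red cap standing upright, 58 mm in diameter, 170 mm high; origin at the centre of its underside; leave it alone
- bearing: sealed steel ball bearing lying flat, 62 mm in diameter, 16 mm high, with a black seal; origin at the centre of its underside; leave it alone
- spanner: open-ended spanner lying flat, 170 mm long along its own x axis; origin under its middle; leave it alone

How it is judged (in metres and radians):
On the way, in this order (a step that is already met when the one before it is completed fails the run):
1. the lever stands across at the right, still in neutral (value of joint select above 0.12 rad and value of joint shift between -0.08 and 0.08 rad).
2. the lever is forward in the third slot (value of joint select above 0.12 rad and value of joint shift above 0.235 rad), for 0.2 s.
At the end, for the whole second after the job is handed in: The lever rests in the third (front right) slot, tilted forward at least 0.235 rad of its 0.26 (within 5 mm of its stop at the knob), and every loose part is within 15 mm of where it stood, the can upright (value of joint select above 0.13 rad and value of joint shift above 0.235 rad and velocity of joint shift between -0.05 and 0.05 rad/s and distance of each of gearwheel, spraycan, bearing, spanner from where it was at the start of the episode below 0.015 m and angle between spraycan's own z axis and vertical below 0.1 rad); the robot touches nothing.
It fails at once if the lever is taken between the fingers ((x of the grasp point in the frame of knob between -0.018 and 0.018 m and y of the grasp point in the frame of knob between -0.018 and 0.018 m and z of the grasp point in the frame of knob between -0.022 and 0.034 m) or (x of the grasp point in the frame of knob between -0.012 and 0.012 m and y of the grasp point in the frame of knob between -0.012 and 0.012 m and z of the grasp point in the frame of knob between -0.12 and -0.022 m)).
It fails at once if the lever runs on into first (value of joint select below -0.08 rad and value of joint shift above 0.13 rad).
It fails at once if the lever is drawn back into fourth (value of joint select above 0.08 rad and value of joint shift below -0.13 rad).
It fails at once if the gearshift is forced with more than 60 N (contact force between the fingers and gearshift above 60 N).
It fails at once if a loose part is moved by 30 mm or more (distance of any of gearwheel, spraycan, bearing, spanner from where it was at the start of the episode above 0.03 m).
It also fails if it takes over 67 s, if anything falls off the work surface, if the arm or the gripper's body presses on something with over 40 N, if the wrist force passes 120 N, or if a joint passes its speed limit or range.

## Robot

A 6-joint arm with a two-finger parallel gripper is mounted at the origin on the work surface. World frame = base frame: x ahead of the robot, y to its left, z up, the work surface at z = 0. Lengths are in mm, angles in rad, forces in N, time in s.
With the tool pointing down it reaches from about 350 to 1000 mm from the base axis. Payload 7.1 kg.
Tool frame: the origin (TCP) lies on the mounting face of the last link; the fingertips stand 173 mm ahead of it and the grasp point (between the pads) lies 155 mm ahead of it; z points along the fingers, y is the direction in which the jaws open and shut (so a half turn about z gives the same grasp; the last joint's range is limited). The gripper opens to 85 mm and grips with 20 to 120 N. Pads are 22 mm wide; open, the fingers measure 114 mm over their backs; the gripper's body (76 mm by 85 mm) begins 54 mm behind the grasp point. The pads swing forward as they close: fully open they stand 13 mm farther back than shut.
Start: joints at [1.297, 0.423, 1.63, -0, 1.089, -0.019], TCP at [157.501, 604.814, 404.719] pointing down, gripper open.
Joint ranges: [-3, 3], [-0.9, 2.11], [0.09, 2.58], [-1.31, 4.45], [0.11, 2.69], [-2.54, 2.54]. Speed limits (rad/s): [2.39, 2.39, 3.01, 3.14, 3.14, 3.14].

## Interface

Orientations are given as a rotation vector (axis times angle).
In Python, from bench import * gives the robot as it stands.
- The arm moves only by the tool step_arm, never from a script. Its argument "moves" is a list of rows, each a list of 7 numbers: the shift along the world's x, y, z in cm, then the turn, a rotation vector about the world's x, y, z in rad, then the finger opening in cm, from 0 to 8.54. A call has 1 to 10 rows; each row is the pose to reach, as a shift and turn from the pose measured when the call began; what a row does not reach only later rows make up. A row lasts 1/8 s, in which the tool goes at most 62.5 mm and 10.7 degrees, less where a joint would pass 70% of its speed; a pose out of reach is approached as far as the arm can. A call with a gripper value outside its range is refused whole. The fingers move at their own pace and stop on an object; "force" is the grip in N (left out, the last holds). Time passes only in rows, so rows that repeat a pose let the fingers close. It gives the time, the measured TCP pose, the force and the opening at its end, in the units of the state.
- sense(): the state, without advancing time (a new reading comes with each control period).
- capture(name): name is "scene" or "top" or "wrist"; returns a dict with "image" (384x512x3 uint8, blue, green, red), "fx", "fy", "cx", "cy" (pixels), "rvec" (rotation vector, rad) and "tvec" (3), from world to camera coordinates, as OpenCV has them; the wrist camera has in their place "tool_from_camera" (4x4, takes a point from camera to tool coordinates, whose origin is the TCP and whose axes are the flange's). Camera axes: x right, y down, z forward; pixel columns grow to the right and rows downward; lengths in mm; the calibration is good to about 2 mm. The wrist camera is an equidistant fisheye: a pixel r from the principal point sees the ray r / f radians off the axis. A picture is of the moment at which its call begins: read the wrist's pose just before it. There is no depth.
- finish_job(): hands the job in, once; it reports no verdict.
The state is a dict: "time_s": time; "qpos": joint angles; "joint_velocities": joint speeds; "effort": joint torques, N m; "tcp_pos": TCP position; "ee_rot": TCP orientation; "wrist_force": force on the tool from outside, world axes, zero at the start; "ft_torque": the same for the moment, N m; "grip_width": finger opening in mm.
Only numpy, scipy, OpenCV 4.12 (cv2) and the standard library are available. Lean on these libraries where they do the work, as an engineer would, in place of code of your own. Each camera call takes 0.05 s, during which the arm holds its last target. There are 200 camera calls.

## Working session

There is one attempt and no reset: what is moved stays moved. The work goes in short steps, Python scripts to look and compute and a tool call to move; the robot and the scene stay as the last step left them, time stands still between calls to the robot, and variables do not carry over. Pictures are saved under pics/ and viewed, about 8 in all and at most 12, crops included, and the job is handed in when it is done.

Besides the shell and the picture viewer there is one more tool, called after "Call:" as name([rows], argument=value, ...), one row to a line, values as JSON. step_arm: Moves the arm, as the interface text tells. Its arguments: {"type":"object","properties":{"moves":{"type":"array"},"force":{"type":"number"}},"required":["moves"]}

```bash
mkdir -p pics; python3 - <<'E'
from bench import *
import cv2,numpy as np
s=sense();print({k:np.round(v,3) for k,v in s.items()})
for n in("scene","top"):
    c=capture(n);cv2.imwrite(f"pics/{n}0.png",c["image"]);np.savez(f"pics/{n}0.npz",**c)
    R=cv2.Rodrigues(np.array(c["rvec"],float))[0];print(n,c["fx"],c["cx"],c["cy"],np.round(-R.T@np.array(c["tvec"]).ravel()),np.round(R,2).tolist())
a=cv2.imread("pics/scene0.png");b=cv2.imread("pics/top0.png")
E
```

```text
{'time_s': np.float64(0.0), 'qpos': array([ 1.297,  0.424,  1.631,  0.   ,  1.089, -0.019]), 'joint_velocities': array([ 0.001,  0.001, -0.001, -0.   , -0.   ,  0.001]), 'effort': array([ 2.0000e-03, -5.5736e+01, -2.8174e+01,  0.0000e+00,  7.0000e-03,
        0.0000e+00]), 'tcp_pos': array([157.409, 604.551, 403.923]), 'ee_rot': array([-3.990e-01, -3.116e+00,  2.000e-03]), 'wrist_force': array([-0.748, -0.408, -0.072]), 'ft_torque': array([ 0.005,  0.076, -0.015]), 'grip_width': np.float64(85.311)}
scene 396.2871839217875 252.96393178173312 187.2226913404677 [1238. -165.  735.] [[0.38, 0.92, -0.02], [0.6, -0.27, -0.75], [-0.7, 0.28, -0.66]]
top 408.7319733408047 249.7622131996816 192.03125691951777 [ 524.   71. 1045.] [[0.02, -1.0, -0.03], [-1.0, -0.02, -0.08], [0.08, 0.03, -1.0]]
```

View pics/scene0.png

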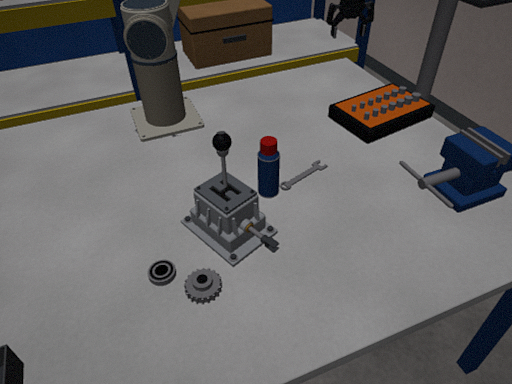

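View pics/top0.png

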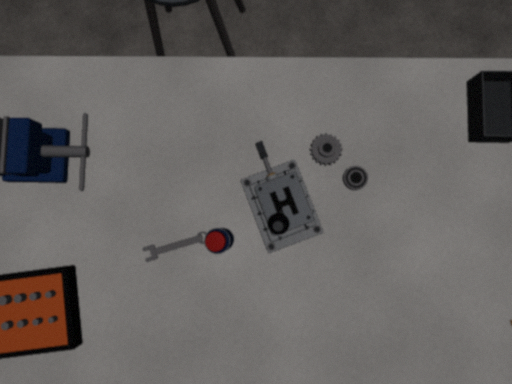

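The scene picture shows the tower at about (230,215), with the knob at (222,141), the can at (268,165) to its left, the bearing at (162,272) and the gear at (203,286). In the top view the foot spans (243,180) to (322,230), the knob is at (278,223), the H at (284,200), the rod end at (260,145) and the can at (215,241).

```bash
cat > h.py <<'E'
import cv2,numpy as np
def load(n): return dict(np.load(n))
def ray(c,p):
    R=cv2.Rodrigues(np.array(c["rvec"],float))[0];t=np.array(c["tvec"],float).ravel()
    d=R.T@np.array([(p[0]-c["cx"])/c["fx"],(p[1]-c["cy"])/c["fy"],1.]);return -R.T@t,d/np.linalg.norm(d)
def onz(c,p,z):
    o,d=ray(c,p);return o+d*(z-o[2])/d[2]
def tri(c1,p1,c2,p2):
    (a,u),(b,v)=ray(c1,p1),ray(c2,p2)
    k=np.linalg.lstsq(np.c_[u,-v],b-a,rcond=None)[0];P,Q=a+u*k[0],b+v*k[1];return (P+Q)/2,np.linalg.norm(P-Q)
def proj(c,P): return cv2.projectPoints(np.array(P,float).reshape(-1,3),np.array(c["rvec"],float),np.array(c["tvec"],float),np.array([[c["fx"],0,c["cx"]],[0,c["fy"],c["cy"]],[0,0,1]],float),None)[0][:,0]
E
python3 - <<'E'
from h import *
T,S=load("pics/top0.npz"),load("pics/scene0.npz")
a=cv2.resize(T["image"][135:265,195:335],None,fx=4,fy=4,interpolation=cv2.INTER_CUBIC)
b=cv2.resize(S["image"][125:175,200:250],None,fx=4,fy=4,interpolation=cv2.INTER_CUBIC)
o=np.zeros((520,760,3),np.uint8);o[:,:560]=a;o[:200,560:]=b
cv2.imwrite("pics/crop.png",o)
g=cv2.cvtColor(S["image"],cv2.COLOR_BGR2GRAY)
m=(g[125:156,205:240]<45).astype(np.uint8);n,l,st,ce=cv2.connectedComponentsWithStats(m)
print(st,ce+[205,125])
g=cv2.cvtColor(T["image"],cv2.COLOR_BGR2GRAY)
m=(g[180:240,260:310]<50).astype(np.uint8);n,l,st,ce=cv2.connectedComponentsWithStats(m)
print(st,ce+[260,180]);
for r in m: print(''.join('.#'[x] for x in r))
E
```

```text
[[  0   0  35  31 784]
 [  8   7  18  24 301]] [[222.11989796 138.90178571]
 [221.68770764 142.86046512]]
[[   0    0   50   60 2204]
 [   0    7    2    4    6]
 [   7    7   32   48  763]
 [   0   32    1    3    3]
 [  47   36    3    3    8]
 [  45   45    3    4    7]
 [   4   48    3    3    7]
 [  19   58    2    1    2]] [[285.7699637  208.32622505]
 [260.33333333 188.5       ]
 [280.86762779 212.55570118]
 [260.         213.        ]
 [307.875      216.875     ]
 [306.         226.71428571]
 [265.         228.71428571]
 [279.5        238.        ]]
..................................................
..................................................
..................................................
..................................................
..................................................
..................................................
..................................................
#........................####.....................
##.....................######.....................
##.....................#######....................
#......................###
[... 1823 characters left out ...]
################................##...
........#####################.................##..
....###.####################..................##..
....###..###################......................
.....#....#################.......................
..........################........................
...........##############.........................
............###########...........................
..............######..............................
..................................................
..................................................
..................................................
...................##.............................
..................................................
```

View pics/crop.png

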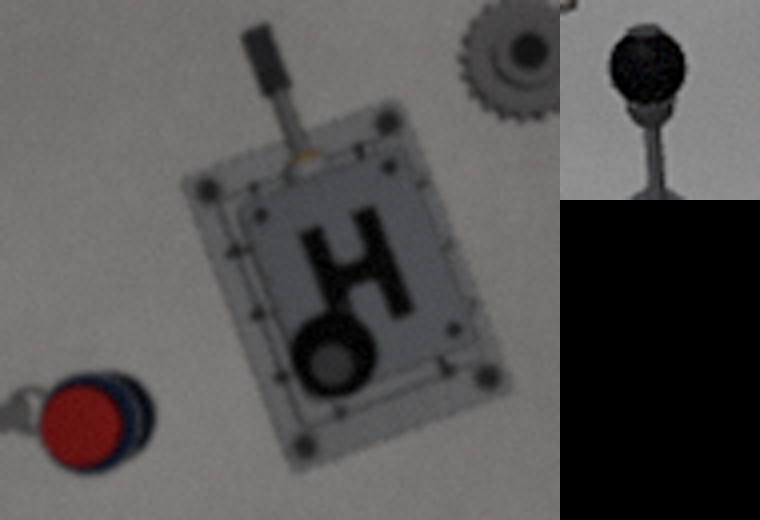

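The crop shows the foot bolts at (207,190), (388,122), (488,376) and (305,446). The plate bolts are at (261,215), (390,167) and (454,329), and the knob circle is at (334,354) from above and (648,65) in the scene inset.

```bash
cat >> h.py <<'E'
def knob(G,yaw,sh,se):
    x,y,z=205*np.sin(sh)*np.cos(se),-205*np.sin(se),30+205*np.cos(sh)*np.cos(se)
    c,s=np.cos(yaw),np.sin(yaw);return np.array([G[0]+c*x-s*y,G[1]+s*x+c*y,z])
E
python3 - <<'E'
from h import *
T,S=load("pics/top0.npz"),load("pics/scene0.npz")
f=lambda p:np.array(p)/4+[195,135]-[.375,.375]
fb=np.array([onz(T,f(p),14)for p in[(207,190),(388,122),(488,376),(305,446)]]);print("foot bolts",fb.round(1).tolist(),fb.mean(0))
pb=np.array([onz(T,f(p),130)for p in[(261,215),(390,167),(454,329)]]);print("plate",pb.round(1).tolist(),(pb[0]+pb[2])/2)
for d in(fb[0]-fb[3],fb[1]-fb[2],pb[1]-pb[2]):print("yaw",np.arctan2(d[1],d[0]),np.linalg.norm(d))
for d in(fb[0]-fb[1],fb[3]-fb[2],pb[0]-pb[1]):print("yawy",np.arctan2(-d[0],d[1]),np.linalg.norm(d))
k,e=tri(T,f((334,354)),S,(221.9,141.1));print("knob",k,e)
G=(fb.mean(0)+(pb[0]+pb[2])/2)/2;print(G)
for yaw in(.33,.35,.37,.39):print(yaw,[knob(G,yaw,*q).round(1).tolist() for q in((-.26,-.165),(0,-.165),(0,.165),(.26,.165))])
# can: cap top at z170
print("can",onz(T,f((82,427)),170))
for p in((326,149),(355,178)):print(onz(T,p,25))
E
```

```text
foot bolts [[636.6, 113.8, 14.0], [681.8, -0.4, 14.0], [522.3, -64.4, 14.0], [476.6, 49.3, 14.0]] [579.32174149  24.58681933  14.        ]
plate [[610.3, 78.4, 130.0], [638.5, 6.3, 130.0], [548.2, -30.1, 130.0]] [579.26552811  24.12352289 130.        ]
yaw 0.3829067220825303 172.50355649370374
yaw 0.38163721049478383 171.80223271674816
yaw 0.38361801436717163 97.35949026102432
yawy 0.376928749543553 122.75889192808769
yawy 0.38264245682506287 122.53859788134453
yawy 0.3737282781716687 77.37478342120113
knob [532.60979004  41.64334276 229.7899622 ] 2.985407430268029
[579.2936348   24.35517111  72.        ]
0.33 [[519.2, 39.4, 225.4], [568.4, 56.2, 232.2], [590.2, -7.5, 232.2], [639.4, 9.3, 225.4]]
0.35 [[518.9, 38.2, 225.4], [567.7, 56.0, 232.2], [590.8, -7.3, 232.2], [639.7, 10.6, 225.4]]
0.37 [[518.6, 36.9, 225.4], [567.1, 55.7, 232.2], [591.5, -7.0, 232.2], [639.9, 11.8, 225.4]]
0.39 [[518.4, 35.7, 225.4], [566.5, 55.5, 232.2], [592.1, -6.8, 232.2], [640.2, 13.0, 225.4]]
can [491.43518441 171.6087131  170.        ]
[722.23260978 -85.38985605  25.        ]
[ 649.9156106  -157.54549042   25.        ]
```

Gearshift at (579, 24), yaw about 0.381. The knob reads about 15 mm short of fully home in second. I will push with closed fingers at knob height, with the tool's x axis along each push. First I approach from behind the knob.

Call:
step_arm([
  [3, -5.4, 0, 0, 0, 0.07, 0],
  [6, -10.9, 0, 0, 0, 0.14, 0],
  [9, -16.4, 0, 0, 0, 0.21, 0],
  [12, -21.9, 0, 0, 0, 0.28, 0],
  [15, -27.4, 0, 0, 0, 0.35, 0],
  [18, -32.9, 0, 0, 0, 0.42, 0],
  [21, -38.4, 0, 0, 0, 0.5, 0],
  [24, -43.9, 0, 0, 0, 0.57, 0],
  [27, -49.4, 0, 0, 0, 0.636, 0],
  [27, -49.4, 0, 0, 0, 0.636, 0],
], force=40)

```text
time_s: 1.35
tcp_pos: [428.9, 107.2, 404.0]
ee_rot: [-0.586, 3.086, -0.003]
wrist_force: [0.3, 0.2, -0.3]
grip_width: 0.0
```

Call:
step_arm([
  [2, -4, -0.8, 0, 0, 0.005, 0],
  [4, -7, -1.5, 0, 0, 0.005, 0],
  [4.88, -8.72, -1.7, 0, 0, 0.005, 0],
  [4.88, -8.72, -1.7, 0, 0, 0.005, 0],
  [4.88, -8.72, -1.7, 0, 0, 0.005, 0],
])

```text
time_s: 1.98
tcp_pos: [477.1, 20.9, 387.0]
ee_rot: [-0.595, 3.085, -0.002]
wrist_force: [0.4, -0.1, -0.4]
grip_width: 0.1
```

```bash
python3 - <<'E'
from bench import *
from h import *
s=sense();print(s["tcp_pos"],s["wrist_force"])
o=[]
for n,(x,y) in(("scene",(150,75)),("top",(210,150))):
    c=capture(n);np.savez(f"pics/{n}1.npz",**c);o.append(cv2.resize(c["image"][y:y+140,x:x+130],None,fx=3,fy=3,interpolation=cv2.INTER_CUBIC))
    print(n,proj(c,[list(s["tcp_pos"][:2])+[s["tcp_pos"][2]-173]])[0])
cv2.imwrite("pics/v1.png",np.hstack(o))
E
```

```text
[477.13186429  20.94157063 386.98806328] [ 0.42918329 -0.12022607 -0.43501314]
scene [205.56162354 136.39948537]
top [287.06795735 250.79932094]
```

View pics/v1.png

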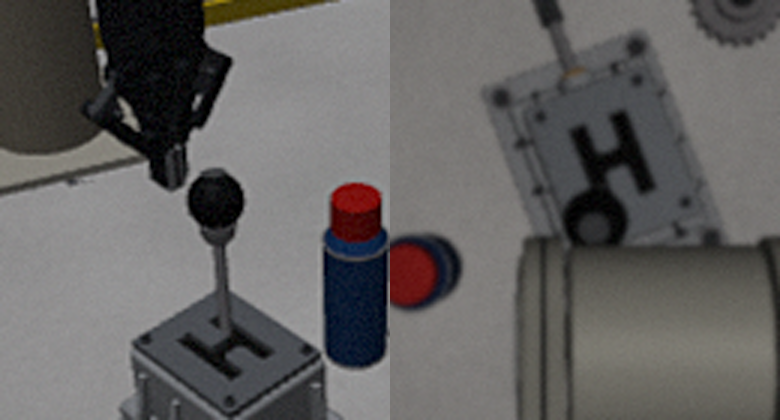

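The scene crop shows the closed fingertips at (172,187), within 5 crop px of the prediction at (167,184). The knob is at (216,201) just ahead, and the can is at (355,270), well clear. Now I start the push forward.

Call:
step_arm([
  [0.37, 0.15, 0, 0, 0, 0, 0],
  [0.74, 0.3, 0, 0, 0, 0, 0],
  [1.11, 0.45, 0, 0, 0, 0, 0],
  [1.48, 0.59, 0, 0, 0, 0, 0],
  [1.86, 0.74, 0, 0, 0, 0, 0],
  [2.23, 0.89, 0, 0, 0, 0, 0],
  [2.6, 1.04, 0, 0, 0, 0, 0],
  [2.97, 1.19, 0, 0, 0, 0, 0],
  [3.34, 1.34, 0, 0, 0, 0, 0],
  [3.71, 1.49, 0, 0, 0, 0, 0],
])

```text
time_s: 3.32
tcp_pos: [513.6, 35.7, 387.0]
ee_rot: [0.595, -3.082, 0.003]
wrist_force: [-6.2, -3.3, 4.6]
grip_width: -0.2
```

Call:
step_arm([
  [0.37, 0.15, 0, 0, 0, 0, 0],
  [0.74, 0.3, 0, 0, 0, 0, 0],
  [1.11, 0.45, 0, 0, 0, 0, 0],
  [1.48, 0.59, 0, 0, 0, 0, 0],
  [1.48, 0.59, 0, 0, 0, 0, 0],
])

```text
time_s: 3.95
tcp_pos: [528.1, 41.4, 386.9]
ee_rot: [0.595, -3.08, 0.004]
wrist_force: [-5.0, -2.7, 3.5]
grip_width: 0.3
```

```bash
cat >> h.py <<'E'
G=np.array([579.3,24.4]);YAW=.381
def rel(p):
    d=np.array(p[:2])-G;c,s=np.cos(YAW),np.sin(YAW);return np.round([c*d[0]+s*d[1],-s*d[0]+c*d[1]],1)
E
python3 - <<'E'
from bench import *
from h import *
s=sense();print(s["tcp_pos"],s["wrist_force"],rel(s["tcp_pos"]))
c=capture("scene");np.savez("pics/scene2.npz",**c);x,y=170,110
cv2.imwrite("pics/v2.png",cv2.resize(c["image"][y:y+100,x:x+110],None,fx=5,fy=5,interpolation=cv2.INTER_CUBIC))
for sh in(-.08,-.04,0,.04): print(sh,(proj(c,knob(G,YAW,sh,-.165))[0]-[x,y])*5)
# lever rod at plate height
for sh in(-.08,-.04,0,.04):
    k=knob(G,YAW,sh,-.165);p=np.r_[G,30];q=p+(k-p)*(100/(k[2]-30));print("rod",sh,(proj(c,q)[0]-[x,y])*5)
E
```

```text
[528.10142319  41.35923097 386.86552911] [-5.02298849 -2.68834111  3.49880687] [-41.2  34.8]
-0.08 [287.39500159 170.78093404]
-0.04 [299.60983492 177.28724694]
0 [312.01956518 184.48437243]
0.04 [324.59813422 192.36631693]
rod -0.08 [285.67052065 371.78071905]
rod -0.04 [291.3376254  375.76094094]
rod 0 [297.05632936 379.72033089]
rod 0.04 [302.84499006 383.67133097]
```

View pics/v2.png

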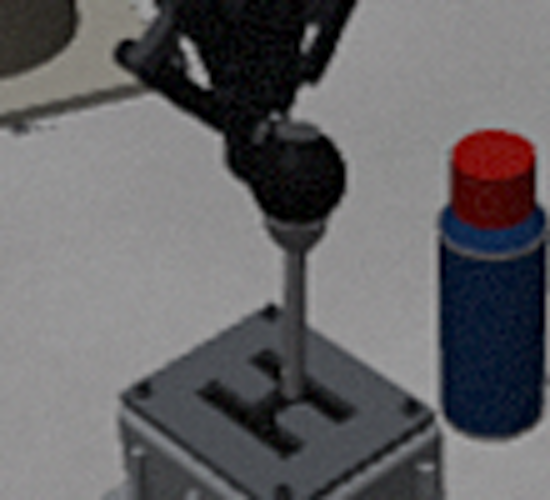

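The knob is at about (299,175) in the crop. The prediction for shift −0.04 is (299.6,177), which agrees with the tool estimate of 8 mm short of neutral. I push about 8 mm more.

Call:
step_arm([
  [0.25, 0.1, 0, 0, 0, 0, 0],
  [0.5, 0.2, 0, 0, 0, 0, 0],
  [0.74, 0.3, 0, 0, 0, 0, 0],
  [0.74, 0.3, 0, 0, 0, 0, 0],
])

```text
time_s: 4.5
tcp_pos: [535.0, 44.2, 386.7]
ee_rot: [0.595, -3.078, 0.004]
wrist_force: [-6.0, -2.9, 3.9]
grip_width: 0.0
```

Tool-based knob x' is about −1 mm, so the lever is in neutral. Next I back off, go round to the left side and turn the tool by −90°.

Call:
step_arm([
  [-1.2, -0.5, 0, 0, 0, 0, 0],
  [-2.4, -0.95, 0.5, 0, 0, 0, 0],
  [-4, -0.5, 2, 0, 0, -0.15, 0],
  [-4.3, 1, 3, 0, 0, -0.32, 0],
  [-4.3, 2.5, 3, 0, 0, -0.49, 0],
  [-4.3, 3.7, 3, 0, 0, -0.66, 0],
  [-3, 4.3, 3, 0, 0, -0.83, 0],
  [-1.5, 5, 3, 0, 0, -1, 0],
  [0, 5.5, 3, 0, 0, -1.17, 0],
  [1.27, 5.9, 3, 0, 0, -1.34, 0],
])

```text
time_s: 5.75
tcp_pos: [547.7, 103.1, 417.2]
ee_rot: [-1.453, -2.779, -0.004]
wrist_force: [-0.4, 0.8, -0.6]
grip_width: -0.0
```

Call:
step_arm([
  [0, 0, -1, 0, 0, -0.15, 0],
  [0, 0, -2, 0, 0, -0.23, 0],
  [0, 0, -3, 0, 0, -0.23, 0],
  [0, 0, -3, 0, 0, -0.23, 0],
])

```text
time_s: 6.25
tcp_pos: [547.2, 102.9, 386.6]
ee_rot: [-1.76, -2.594, -0.004]
wrist_force: [0.4, -0.6, -0.1]
grip_width: -0.2
```

```bash
python3 - <<'E'
from bench import *
from h import *
s=sense();R=cv2.Rodrigues(s["ee_rot"])[0];print(s["tcp_pos"],s["wrist_force"],rel(s["tcp_pos"]),R.round(3).tolist(),np.arctan2(R[1,0],R[0,0])-YAW)
print(s["qpos"])
c=capture("scene");np.savez("pics/scene3.npz",**c);x,y=170,110
cv2.imwrite("pics/v3.png",cv2.resize(c["image"][y:y+100,x:x+110],None,fx=5,fy=5,interpolation=cv2.INTER_CUBIC))
for sh in(-.04,-.02,0,.02,.04): print(sh,(proj(c,knob(G,YAW,sh,-.165))[0]-[x,y])*5)
E
```

```text
[547.18022454 102.92688193 386.63105202] [ 0.3582782  -0.60062256 -0.08285576] [-0.6 84.8] [[-0.369, 0.929, -0.004], [0.929, 0.369, 0.006], [0.007, -0.002, -1.0]] 1.5682377982920688
[ 0.16311392  0.34672871  1.79638083  0.00747359  1.0014881  -0.21937101]
-0.04 [299.60983492 177.28724694]
-0.02 [305.7919359  180.79977761]
0 [312.01956518 184.48437243]
0.02 [318.28942403 188.34020928]
0.04 [324.59813422 192.36631693]
```

View pics/v3.png

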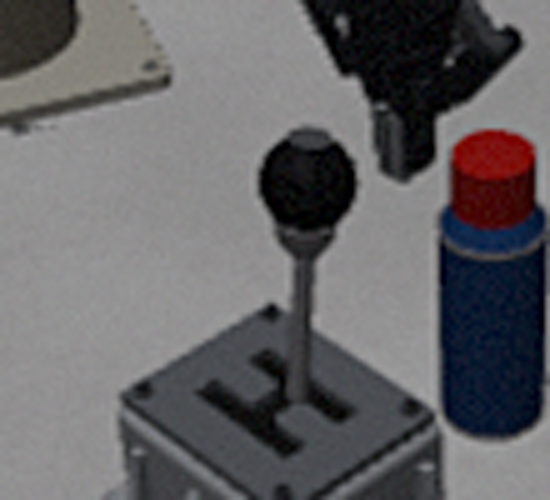

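The knob is at about (308,181), and shift 0 predicts (312,184), so shift is about −0.01. The finger is on its left at (405,150), above the can. Now I push across to the right and watch the force.

Call:
step_arm([
  [0.19, -0.46, 0, 0, 0, 0, 0],
  [0.37, -0.93, 0, 0, 0, 0, 0],
  [0.56, -1.39, 0, 0, 0, 0, 0],
  [0.74, -1.86, 0, 0, 0, 0, 0],
  [0.93, -2.32, 0, 0, 0, 0, 0],
  [1.04, -2.6, 0, 0, 0, 0, 0],
  [1.15, -2.88, 0, 0, 0, 0, 0],
  [1.26, -3.15, 0, 0, 0, 0, 0],
  [1.26, -3.15, 0, 0, 0, 0, 0],
])

```text
time_s: 7.42
tcp_pos: [560.1, 71.4, 387.1]
ee_rot: [-1.761, -2.594, -0.005]
wrist_force: [-2.7, 4.0, 3.0]
grip_width: -0.0
```

Call:
step_arm([
  [0.15, -0.37, 0, 0, 0, 0, 0],
  [0.3, -0.74, 0, 0, 0, 0, 0],
  [0.45, -1.11, 0, 0, 0, 0, 0],
  [0.6, -1.49, 0, 0, 0, 0, 0],
  [0.74, -1.86, 0, 0, 0, 0, 0],
  [0.89, -2.23, 0, 0, 0, 0, 0],
  [1.04, -2.6, 0, 0, 0, 0, 0],
  [1.19, -2.97, 0, 0, 0, 0, 0],
  [1.3, -3.25, 0, 0, 0, 0, 0],
  [1.3, -3.25, 0, 0, 0, 0, 0],
])

```text
time_s: 8.68
tcp_pos: [573.1, 38.6, 387.0]
ee_rot: [-1.762, -2.594, -0.004]
wrist_force: [-1.5, 1.9, 1.6]
grip_width: 0.0
```

Call:
step_arm([
  [0.11, -0.28, 0, 0, 0, 0, 0],
  [0.22, -0.56, 0, 0, 0, 0, 0],
  [0.33, -0.84, 0, 0, 0, 0, 0],
  [0.43, -1.07, 0, 0, 0, 0, 0],
  [0.52, -1.3, 0, 0, 0, 0, 0],
  [0.52, -1.3, 0, 0, 0, 0, 0],
])

```text
time_s: 9.43
tcp_pos: [578.3, 25.4, 386.8]
ee_rot: [-1.762, -2.594, -0.004]
wrist_force: [-1.8, 2.3, 0.4]
grip_width: 0.0
```

Call:
step_arm([
  [-0.5, 1.3, 0, 0, 0, 0, 0],
  [-1.04, 2.6, 0.5, 0, 0, 0, 0],
  [-3, 2.2, 2, 0, 0, 0.17, 0],
  [-5, 1.2, 3, 0, 0, 0.34, 0],
  [-7, 0.2, 3, 0, 0, 0.51, 0],
  [-7.2, -0.8, 3, 0, 0, 0.68, 0],
  [-6.7, -2.2, 3, 0, 0, 0.85, 0],
  [-6.2, -3.6, 3, 0, 0, 1.02, 0],
  [-5.7, -5, 3, 0, 0, 1.19, 0],
  [-5.2, -5.85, 3, 0, 0, 1.36, 0],
])

```text
time_s: 10.68
tcp_pos: [526.4, -32.9, 417.3]
ee_rot: [0.271, -3.124, 0.004]
wrist_force: [-1.1, 0.6, -0.5]
grip_width: 0.1
```

Call:
step_arm([
  [0, 0, -1, 0, 0, 0.15, 0],
  [0, 0, -2, 0, 0, 0.21, 0],
  [0, 0, -3, 0, 0, 0.21, 0],
  [0, 0, -3, 0, 0, 0.21, 0],
])

```text
time_s: 11.18
tcp_pos: [526.1, -32.4, 386.7]
ee_rot: [0.595, -3.078, 0.004]
wrist_force: [-0.0, -0.3, -0.1]
grip_width: 0.0
```

```bash
python3 - <<'E'
from bench import *
from h import *
s=sense();R=cv2.Rodrigues(s["ee_rot"])[0];print(s["tcp_pos"],s["wrist_force"],rel(s["tcp_pos"]),np.arctan2(R[1,0],R[0,0])-YAW)
c=capture("scene");np.savez("pics/scene4.npz",**c);x,y=150,110
cv2.imwrite("pics/v4.png",cv2.resize(c["image"][y:y+100,x:x+110],None,fx=5,fy=5,interpolation=cv2.INTER_CUBIC))
for q in((-.04,.16),(0,.165),(.04,.165),(0,.14)): print(q,(proj(c,knob(G,YAW,*q))[0]-[x,y])*5)
E
```

```text
[526.05929478 -32.39798718 386.74037794] [-0.01370712 -0.27668706 -0.0778609 ] [-70.5 -32.9] -3.140515447005056
(-0.04, 0.16) [282.13914044 243.3265753 ]
(0, 0.165) [292.60243092 252.56923812]
(0.04, 0.165) [305.08771178 261.13958335]
(0, 0.14) [301.76115389 245.76863755]
```

View pics/v4.png

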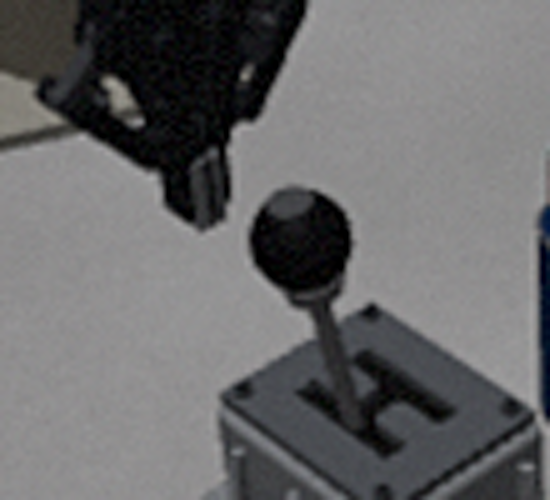

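The knob centre is at about (301,240), against (293,253) predicted for select 0.165 and (302,246) for 0.14. The lever is across in neutral but may be a bit short of fully right, so I will give it a second gentle push before going forward.

Call:
step_arm([
  [-0.5, 0.85, 2, 0, 0, -0.17, 0],
  [-1, 2.25, 3, 0, 0, -0.34, 0],
  [-1.5, 3.65, 3, 0, 0, -0.51, 0],
  [-2, 5.05, 3, 0, 0, -0.68, 0],
  [-1.8, 6.05, 3, 0, 0, -0.85, 0],
  [0.2, 7.05, 3, 0, 0, -1.02, 0],
  [2.2, 8.05, 3, 0, 0, -1.19, 0],
  [4.16, 8.45, 2, 0, 0, -1.36, 0],
  [4.16, 8.45, 1, 0, 0, -1.53, 0],
  [4.16, 8.45, 0, 0, 0, -1.57, 0],
])

```text
time_s: 12.48
tcp_pos: [568.2, 52.2, 387.4]
ee_rot: [-1.759, -2.596, -0.004]
wrist_force: [-0.2, -0.5, -0.4]
grip_width: -0.1
```

Call:
step_arm([
  [0, 0, 0, 0, 0, 0, 0],
  [0.19, -0.46, 0, 0, 0, 0, 0],
  [0.37, -0.93, 0, 0, 0, 0, 0],
  [0.56, -1.39, 0, 0, 0, 0, 0],
  [0.74, -1.86, 0, 0, 0, 0, 0],
  [0.93, -2.32, 0, 0, 0, 0, 0],
  [0.96, -2.41, 0, 0, 0, 0, 0],
  [0.96, -2.41, 0, 0, 0, 0, 0],
])

```text
time_s: 13.48
tcp_pos: [577.8, 28.1, 387.3]
ee_rot: [-1.759, -2.596, -0.004]
wrist_force: [0.3, -0.8, -0.0]
grip_width: 0.3
```

Call:
step_arm([
  [0.08, -0.2, 0, 0, 0, 0, 0],
  [0.15, -0.38, 0, 0, 0, 0, 0],
  [0.15, -0.38, 0, 0, 0, 0, 0],
])

```text
time_s: 13.85
tcp_pos: [579.2, 24.4, 387.2]
ee_rot: [-1.759, -2.595, -0.004]
wrist_force: [-1.9, 3.9, -0.6]
grip_width: -0.2
```

Call:
step_arm([
  [0.05, -0.12, 0, 0, 0, 0, 0],
  [0.1, -0.24, 0, 0, 0, 0, 0],
  [0.1, -0.24, 0, 0, 0, 0, 0],
])

```text
time_s: 14.22
tcp_pos: [580.2, 22.0, 387.1]
ee_rot: [-1.759, -2.595, -0.004]
wrist_force: [-1.4, 2.3, -0.5]
grip_width: -0.0
```

Call:
step_arm([
  [0.05, -0.12, 0, 0, 0, 0, 0],
  [0.09, -0.22, 0, 0, 0, 0, 0],
  [0.09, -0.22, 0, 0, 0, 0, 0],
])

```text
time_s: 14.6
tcp_pos: [581.1, 19.7, 386.9]
ee_rot: [-1.759, -2.595, -0.004]
wrist_force: [-1.0, 2.0, -1.5]
grip_width: 0.4
```

```bash
python3 - <<'E'
from bench import *
from h import *
s=sense();print(s["wrist_force"],rel(s["tcp_pos"]))
c=capture("scene");np.savez("pics/scene5.npz",**c);x,y=150,110
g=cv2.cvtColor(c["image"],cv2.COLOR_BGR2GRAY)
for f in("pics/scene4.npz","pics/scene5.npz"):
    g=cv2.cvtColor(load(f)["image"],cv2.COLOR_BGR2GRAY);r=g[145:172,195:226]<60
    # knob lower-left limb: compare leftmost/bottom extents
    ys,xs=np.nonzero(r);print(f,xs.min()+195,ys.max()+145,[(row+145,np.nonzero(r[row])[0].min()+195,np.nonzero(r[row])[0].max()+195) for row in range(8,22,3) if r[row].any()])
E
```

```text
[-0.97579827  2.01021483 -1.46353675] [-0.1 -5. ]
pics/scene4.npz 195 171 [(153, np.int64(201), np.int64(218)), (156, np.int64(200), np.int64(219)), (159, np.int64(200), np.int64(219)), (162, np.int64(201), np.int64(218)), (165, np.int64(203), np.int64(217))]
pics/scene5.npz 198 171 [(153, np.int64(200), np.int64(225)), (156, np.int64(199), np.int64(225)), (159, np.int64(198), np.int64(225)), (162, np.int64(198), np.int64(222)), (165, np.int64(200), np.int64(216))]
```

The left limb of the knob moved another 2 px, which puts select at about 0.165. The force is only 2 N. Back behind the knob for the final push.

Call:
step_arm([
  [-0.5, 1.3, 0, 0, 0, 0, 0],
  [-1.12, 2.78, 0.5, 0, 0, 0, 0],
  [-3, 2.6, 2, 0, 0, 0.17, 0],
  [-5, 1.7, 3, 0, 0, 0.34, 0],
  [-7.2, 0.7, 3, 0, 0, 0.51, 0],
  [-7.4, -0.4, 3, 0, 0, 0.68, 0],
  [-6.9, -1.8, 3, 0, 0, 0.85, 0],
  [-6.4, -3.2, 3, 0, 0, 1.02, 0],
  [-5.9, -4.5, 3, 0, 0, 1.19, 0],
  [-5.38, -5.39, 3, 0, 0, 1.36, 0],
])

```text
time_s: 15.9
tcp_pos: [527.2, -33.8, 417.6]
ee_rot: [0.273, -3.124, 0.004]
wrist_force: [-0.2, -1.1, 0.6]
grip_width: 0.3
```

Call:
step_arm([
  [0, 0, -1, 0, 0, 0.15, 0],
  [0, 0, -2, 0, 0, 0.21, 0],
  [0, 0, -3, 0, 0, 0.21, 0],
  [0, 0, -3, 0, 0, 0.21, 0],
])

```text
time_s: 16.4
tcp_pos: [526.9, -33.3, 387.1]
ee_rot: [0.598, -3.078, 0.005]
wrist_force: [0.5, -0.7, 0.5]
grip_width: -0.3
```

```bash
python3 - <<'E'
from bench import *
from h import *
s=sense();print(s["tcp_pos"],s["wrist_force"],rel(s["tcp_pos"]))
c=capture("scene");np.savez("pics/scene6.npz",**c);x,y=150,110
cv2.imwrite("pics/v6.png",cv2.resize(c["image"][y:y+100,x:x+110],None,fx=5,fy=5,interpolation=cv2.INTER_CUBIC))
for q in((-.02,.165),(0,.165),(.02,.165),(0,.14)): print(q,(proj(c,knob(G,YAW,*q))[0]-[x,y])*5)
E
```

```text
[526.92289825 -33.33795699 387.10640464] [ 0.49847813 -0.68409078  0.54674839] [-70.1 -34.1]
(-0.02, 0.165) [286.43527311 248.54726512]
(0, 0.165) [292.60243092 252.56923812]
(0.02, 0.165) [298.82101425 256.76704926]
(0, 0.14) [301.76115389 245.76863755]
```

View pics/v6.png

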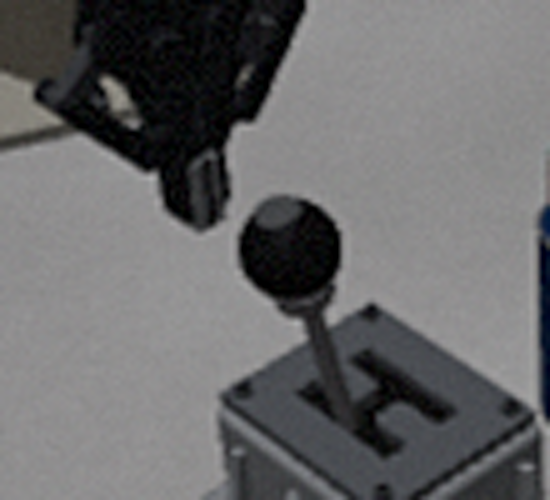

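The knob is at (290,247), matching neutral with select about 0.165. Now I push forward into third.

Call:
step_arm([
  [0.93, 0.37, 0, 0, 0, 0, 0],
  [1.86, 0.74, 0, 0, 0, 0, 0],
  [2.78, 1.12, 0, 0, 0, 0, 0],
  [3.34, 1.34, 0, 0, 0, 0, 0],
  [3.9, 1.56, 0, 0, 0, 0, 0],
  [4.36, 1.75, 0, 0, 0, 0, 0],
  [4.83, 1.93, 0, 0, 0, 0, 0],
  [5.29, 2.12, 0, 0, 0, 0, 0],
  [5.75, 2.31, 0, 0, 0, 0, 0],
  [5.75, 2.31, 0, 0, 0, 0, 0],
])

```text
time_s: 17.7
tcp_pos: [584.7, -10.3, 387.4]
ee_rot: [0.599, -3.077, 0.005]
wrist_force: [-4.1, -1.5, 3.0]
grip_width: 0.1
```

Call:
step_arm([
  [0.37, 0.15, 0, 0, 0, 0, 0],
  [0.74, 0.3, 0, 0, 0, 0, 0],
  [1.11, 0.45, 0, 0, 0, 0, 0],
  [1.48, 0.59, 0, 0, 0, 0, 0],
  [1.76, 0.7, 0, 0, 0, 0, 0],
  [2.04, 0.82, 0, 0, 0, 0, 0],
  [2.04, 0.82, 0, 0, 0, 0, 0],
])

```text
time_s: 18.58
tcp_pos: [605.0, -2.0, 386.9]
ee_rot: [0.598, -3.076, 0.005]
wrist_force: [-3.6, -2.1, -3.0]
grip_width: -0.0
```

Call:
step_arm([
  [0.1, 0.04, 0, 0, 0, 0, 0],
  [0.2, 0.08, 0, 0, 0, 0, 0],
  [0.2, 0.08, 0, 0, 0, 0, 0],
])

```text
time_s: 18.95
tcp_pos: [607.0, -1.2, 386.7]
ee_rot: [0.598, -3.076, 0.005]
wrist_force: [-4.9, -2.0, -3.7]
grip_width: -0.1
```

Call:
step_arm([
  [0.1, 0.04, 0, 0, 0, 0, 0],
  [0.2, 0.08, 0, 0, 0, 0, 0],
  [0.2, 0.08, 0, 0, 0, 0, 0],
])

```text
time_s: 19.32
tcp_pos: [608.9, -0.4, 386.7]
ee_rot: [0.598, -3.076, 0.004]
wrist_force: [-4.7, -1.6, -3.7]
grip_width: 0.0
```

Call:
step_arm([
  [0.09, 0.04, 0, 0, 0, 0, 0],
  [0.14, 0.06, 0, 0, 0, 0, 0],
  [0.14, 0.06, 0, 0, 0, 0, 0],
])

```text
time_s: 19.7
tcp_pos: [610.3, 0.2, 386.7]
ee_rot: [0.598, -3.076, 0.005]
wrist_force: [-5.5, -1.8, -2.7]
grip_width: -0.4
```

Call:
step_arm([
  [0.1, 0.04, 0, 0, 0, 0, 0],
  [0.1, 0.04, 0, 0, 0, 0, 0],
])

```text
time_s: 19.95
tcp_pos: [611.3, 0.6, 386.7]
ee_rot: [0.598, -3.076, 0.005]
wrist_force: [-4.2, -1.7, -2.9]
grip_width: -0.1
```

Call:
step_arm([
  [0.1, 0.04, 0, 0, 0, 0, 0],
  [0.1, 0.04, 0, 0, 0, 0, 0],
])

```text
time_s: 20.2
tcp_pos: [612.3, 1.0, 386.7]
ee_rot: [0.598, -3.076, 0.005]
wrist_force: [-3.9, -2.4, -3.8]
grip_width: -0.3
```

Call:
step_arm([
  [0.1, 0.04, 0, 0, 0, 0, 0],
  [0.1, 0.04, 0, 0, 0, 0, 0],
])

```text
time_s: 20.45
tcp_pos: [613.3, 1.4, 386.7]
ee_rot: [0.599, -3.076, 0.005]
wrist_force: [-4.9, -1.9, -3.3]
grip_width: 0.1
```

```bash
python3 - <<'E'
from bench import *
from h import *
s=sense();print(s["tcp_pos"],s["wrist_force"],rel(s["tcp_pos"]))
c=capture("scene");np.savez("pics/scene7.npz",**c);x,y=170,110
cv2.imwrite("pics/v7.png",cv2.resize(c["image"][y:y+100,x:x+110],None,fx=5,fy=5,interpolation=cv2.INTER_CUBIC))
for q in((.2,.165),(.235,.165),(.26,.165)): print(q,(proj(c,knob(G,YAW,*q))[0]-[x,y])*5)
E
```

```text
[613.32242348   1.36608152 386.6798198 ] [-4.89553677 -1.85036532 -3.31940168] [ 23. -34.]
(0.2, 0.165) [256.52885926 302.22247728]
(0.235, 0.165) [267.97663058 312.59299474]
(0.26, 0.165) [276.16929985 320.28711306]
```

View pics/v7.png

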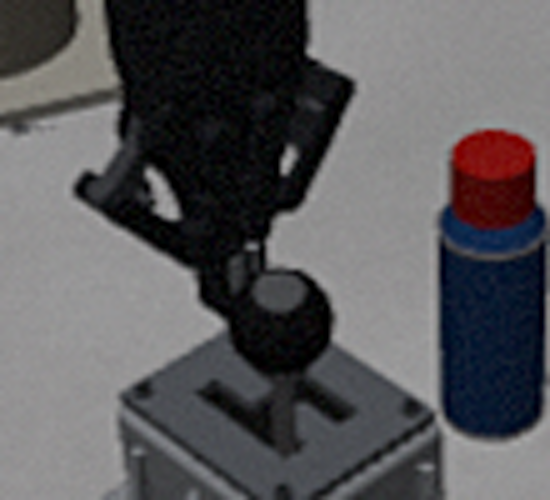

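The knob is at about (280,321), where the prediction for 0.26 is (276,320), so it looks home. The force has not risen yet, so I creep on to feel the stop.

Call:
step_arm([
  [0.07, 0.03, 0, 0, 0, 0, 0],
  [0.07, 0.03, 0, 0, 0, 0, 0],
])

```text
time_s: 20.75
tcp_pos: [614.0, 1.7, 386.7]
ee_rot: [0.599, -3.076, 0.005]
wrist_force: [-4.5, -1.1, -4.0]
grip_width: 0.1
```

Call:
step_arm([
  [0.07, 0.03, 0, 0, 0, 0, 0],
  [0.07, 0.03, 0, 0, 0, 0, 0],
])

```text
time_s: 21.0
tcp_pos: [614.5, 1.9, 386.6]
ee_rot: [0.598, -3.075, 0.005]
wrist_force: [-5.4, -1.9, -3.2]
grip_width: 0.2
```

Call:
step_arm([
  [0.08, 0.03, 0, 0, 0, 0, 0],
  [0.08, 0.03, 0, 0, 0, 0, 0],
])

```text
time_s: 21.25
tcp_pos: [615.1, 2.1, 386.5]
ee_rot: [0.598, -3.075, 0.005]
wrist_force: [-5.6, -2.2, -2.9]
grip_width: -0.1
```

Call:
step_arm([
  [0.08, 0.03, 0, 0, 0, 0, 0],
  [0.08, 0.03, 0, 0, 0, 0, 0],
])

```text
time_s: 21.5
tcp_pos: [615.6, 2.3, 386.4]
ee_rot: [0.598, -3.074, 0.005]
wrist_force: [-6.9, -2.8, -1.6]
grip_width: -0.1
```

Call:
step_arm([
  [0.08, 0.03, 0, 0, 0, 0, 0],
  [0.08, 0.03, 0, 0, 0, 0, 0],
])

```text
time_s: 21.75
tcp_pos: [616.1, 2.4, 386.3]
ee_rot: [0.598, -3.072, 0.005]
wrist_force: [-7.0, -2.3, -2.1]
grip_width: -0.1
```

Call:
step_arm([
  [0.08, 0.03, 0, 0, 0, 0, 0],
  [0.08, 0.03, 0, 0, 0, 0, 0],
])

```text
time_s: 22.0
tcp_pos: [616.5, 2.6, 386.3]
ee_rot: [0.598, -3.071, 0.005]
wrist_force: [-7.7, -3.0, -1.5]
grip_width: -0.0
```

The force is rising to about 8 N with the fingers moving less than commanded, so the lever is on its stop. I retreat and clear the view.

Call:
step_arm([
  [-1, -0.4, 0, 0, 0, 0, 0],
  [-3, -1.2, 0, 0, 0, 0, 0],
  [-5.5, -2.2, 0, 0, 0, 0, 0],
  [-7.5, -3, 3, 0, 0, 0, 0],
  [-9, -3, 7, 0, 0, 0, 0],
  [-12, 0, 9, 0, 0, 0, 0],
  [-15, 5, 9, 0, 0, 0, 0],
  [-17, 10, 9, 0, 0, 0, 0],
  [-19, 15, 9, 0, 0, 0, 0],
  [-21, 20, 9, 0, 0, 0, 0],
])

```text
time_s: 23.25
tcp_pos: [406.0, 204.2, 477.9]
ee_rot: [0.598, -3.077, 0.002]
wrist_force: [0.1, 0.7, -0.9]
grip_width: -0.0
```

Call:
step_arm([
  [-2, 5, 0, 0, 0, 0, 0],
  [-4, 10, 0, 0, 0, 0, 0],
  [-6, 15, 0, 0, 0, 0, 0],
  [-8, 19, 0, 0, 0, 0, 0],
  [-8, 19, 0, 0, 0, 0, 0],
  [-8, 19, 0, 0, 0, 0, 0],
])

```text
time_s: 24.0
tcp_pos: [326.1, 394.2, 478.5]
ee_rot: [0.6, -3.078, -0.0]
wrist_force: [0.4, 0.4, -0.0]
grip_width: -0.2
```

```bash
python3 - <<'E'
from bench import *
from h import *
s=sense();print(s["tcp_pos"],s["wrist_force"],s["time_s"])
S=capture("scene");T=capture("top")
a=cv2.resize(T["image"][130:265,140:375],None,fx=3,fy=3,interpolation=cv2.INTER_CUBIC)
cv2.imwrite("pics/v8.png",a)
for q in((.2,.165),(.235,.165),(.26,.165)): print(q,proj(S,knob(G,YAW,*q))[0],proj(T,knob(G,YAW,*q))[0],(proj(T,knob(G,YAW,*q))[0]-[140,130])*3)
g=cv2.cvtColor(S["image"],cv2.COLOR_BGR2GRAY);m=(g[155:195,210:245]<45).astype(np.uint8)
n,l,st,ce=cv2.connectedComponentsWithStats(m);print(st,ce+[210,155])
# other objects: change between first and last
for n,c in(("top",T),("scene",S)):
    o=load(f"pics/{n}0.npz")["image"];R={"top":{"gear":(305,128,346,167),"bearing":(340,162,372,192),"can":(200,222,238,258),"spanner":(140,228,206,265)},"scene":{"gear":(180,262,226,308),"bearing":(144,256,180,288),"can":(254,132,284,200),"spanner":(276,156,330,194)}}[n]
    for k,(x0,y0,x1,y1) in R.items(): print(n,k,cv2.phaseCorrelate(np.float32(cv2.cvtColor(o[y0:y1,x0:x1],6)),np.float32(cv2.cvtColor(c["image"][y0:y1,x0:x1],6))))
E
```

```text
[326.0639295  394.22189765 478.50670838] [ 0.43904733  0.37795878 -0.03731047] 24.0
(0.2, 0.165) [221.30577185 170.44449546] [294.75235546 175.00205606] [464.25706637 135.00616818]
(0.235, 0.165) [223.59532612 172.51859895] [293.44223789 171.91508602] [460.32671366 125.74525806]
(0.26, 0.165) [225.23385997 174.05742261] [292.51150943 169.74611914] [457.53452829 119.23835742]
[[  0   0  35  40 936]
 [  0   9  31  31 464]] [[227.71794872 171.2724359 ]
 [225.55172414 181.01077586]]
top gear ((0.4969843200735795, 0.05224931560727697), 0.957805908785926)
top bearing ((-0.08417538644716771, -0.12304820399837268), 0.8633230827748776)
top can ((0.11307047467252573, -0.10116307733467522), 0.9815741989347669)
top spanner ((-0.05860423733213338, -0.006979087573167675), 1.0350675834549798)
scene gear ((-0.053365156325707375, -0.0036985326436109744), 0.9693822293645806)
scene bearing ((0.07369181574735961, 0.17663158344936036), 1.0037331100967195)
scene can ((-0.04636065981967974, 0.02824185136733348), 0.9849011858304342)
scene spanner ((0.10326375176591895, -0.062395049811875936), 0.9677264436527535)
```

View pics/v8.png

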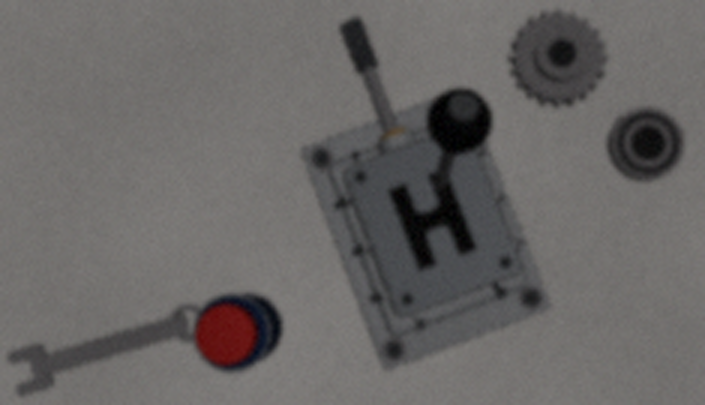

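In the top view the knob is at (460,120), and full home (0.26) predicts (457.5,119). The lever is in the front right slot, nothing else has shifted by more than 0.5 px, and the hand is clear.

```bash
python3 -c "
from bench import *
print(finish_job())"
```

```text
the job is handed in; nothing more can be done
None
```

The lever is in third, and the job was handed in at about 24 s of the 67 s allowed. I used pushes with the closed fingers only: forward to neutral, across to the right (two pushes), then forward to the stop.

**Last checks**
- **Lever:** in the top view the knob is at (460,120), against (457.5,119) predicted for fully home in third, so shift is about 0.257 rad.
- **Force:** wrist force stayed at about 9 N or less in every reading, including at the stop.
- **Loose parts:** the gear wheel, bearing, spanner and can moved by no more than 0.5 px between the first and last pictures. The hand ended well clear of everything.

**What disagreed**
- **First push across:** it looked about 0.03 rad short on camera, because the fingers are nearer 8 mm than 11 mm in half-width. The second push took it to about 0.165 rad.
- **Starting position:** the lever first read about 15 mm short of fully home in second.
- **Last knob measurement:** the colour-mask check of the knob in the final scene picture merged with dark parts of the gate and was not used. The top view and the stop force were used instead.

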